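Clamp a bottle on the shaker with the cam lever

TASK

Make the bottle fast on the shaker: push the sliding rod along by its upright grip until the bottle sits firmly in the V-shaped back rest and the rod's sprung pad is pressed about half-way in against it, and let go of the rod; then flip the cam lever right over centre until it lies fully home alongside the rod. Squeeze the glass gently - never drive the pad to the bottom of its spring - keep the bottle standing and do not touch it with the robot, and leave everything else where it is.

Things in the scene. Friction and masses are not known exactly. Their poses are not given: they have to be found in the camera images.
- shaker: bench shaker, white case 360 x 220 mm, aluminium platform 420 x 260 mm on it, top 85 mm above the bench; fixed. Origin under its centre at bench level, z up; +x is the way the rod slides to the bottle. A dark steel clamp housing (x -60 to 0, y -23 to 23 mm, 70 mm high) stands on the platform; the rod slides through it along x, axis at y 0, 55 mm above the platform
- rest_slot (a point): point on the platform top at shaker x 135, y 0. The dark steel V-shaped back rest, 75 mm high, open towards the rod, is bolted hereabouts on the rod's line: the axis of a bottle seated in it lies anywhere from 10 mm before to 10 mm beyond this point along shaker x (it differs each time and is not reported: feel for it)
- rod: steel rod 16 mm thick, slides only along the shaker's x. Origin on its axis under its grip, at shaker x -200 mm when fully drawn back, -100 fully in; from a start 0 to 20 mm in it needs to go about 40 to 90 mm. It drags with a steady 10 N and stays where it is left (against up to 10 N). Closing the cam lever clamps it (it then shifts only above about 30 N)
- rod_front (a point): fixed to the rod, 230 mm ahead of its origin: where the face of the 44 x 40 mm rubber pad is when not pressed. The pad sinks up to 8 mm towards the rod on a spring of 1.5 N/mm (half-way in 6 N, at the bottom 12 N). The loose bottle slides on the platform at 1 to 4 N before it meets the rest
- grip (a point): upright black round grip post at the rod's rear end, 16 mm thick, from 4 to 59 mm above the rod's axis; this point is on its axis 17 mm below its top (97 mm above the platform)
- bottle: clear glass bottle with blue cap, 70 mm diameter, 130 mm high, 0.2 to 0.35 kg, standing loose on the platform between pad and rest. Origin at the centre of its underside
- lever (a joint): cam lever angle, rad: about 0 to 0.15 wide open at the start (it springs back open if let go early), 2.1 fully home (closed). It turns on a vertical pin; seen from above it closes clockwise. Its end points 2.1 rad minus this angle anticlockwise of the shaker's +x, so closed it points along +x, beside the rod. From about 0.3 it grows stiff (up to about 15 N near its end), the dead centre is at about 1.75, beyond it springs home by itself
- lever_end (a point): in the round end of the bright steel lever, at mid-height; 87 mm from the pin axis. The lever is 12 mm wide (round end 18 mm) and 14 mm high, at 73 to 87 mm above the platform, with free space below its outer part
- cam_pin (a point): on the lever's vertical pin axis, at the lever's mid-height; shaker x -30, y 40 mm. The dark boss under it is 40 mm wide; a steel spring anchor post 12 mm wide, 71 mm high stands on the platform at shaker x -70, y 40 mm, with a thin spring strut from it to the cam
- jar: small glass jar 42 mm wide, 55 mm high, standing on the platform; leave alone
- vial: small amber vial 28 mm wide, 60 mm high, standing on the platform; leave alone
- amber: amber bottle 90 mm wide, 180 mm high on the bench; leave alone
- bowl: green bowl 110 mm wide on the bench; leave alone
- glovebox: cardboard glove box 120 x 200 x 75 mm on the bench; leave alone
- mould: red mould tray 160 x 160 x 22 mm on the bench; leave alone
Mind the look-alikes: they are no part of the job. What is shaped like the bottle but red is not meant.

How it is judged:
On the way, in this order (a step that is already met when the one before it is completed fails the run):
1. with the lever still open and the rod let go, the pad presses the seated bottle with 3 to 9.5 N (contact force between rod and bottle between 3 and 9.5 N and value of joint lever below 0.7 rad and contact force between the arm and rod below 0.3 N), for 0.3 s.
2. the cam lever is over centre and home (value of joint lever above 2.02 rad), for 0.2 s.
At the end, for the whole second after the job is handed in: the lever is home (above 2.02 of 2.1 rad), the pad presses the bottle into the back rest with 3 to 9.5 N (2 to 6.3 mm of its 8 mm spring), and the bottle stands still and upright (within 0.08 rad) (contact force between rod and bottle between 3 and 9.5 N and value of joint lever above 2.02 rad and angle between bottle's own z axis and vertical below 0.08 rad and x of bottle in the frame of shaker above 0.118 m and linear speed of bottle below 0.01 m/s); the robot touches nothing.
It fails at once if the rod squeezes the glass with more than 15 N (contact force between rod and bottle above 15 N).
It fails at once if the bottle is tipped (angle between bottle's own z axis and vertical above 0.25 rad).
It fails at once if the robot touches the bottle (contact force between the arm and bottle above 1 N).
It fails at once if a bystander is moved more than 20 mm (distance of any of jar, vial, amber, bowl, glovebox, mould from where it was at the start of the episode above 0.02 m).
It also fails if it takes over 67 s, if anything falls off the work surface, if the arm or the gripper's body presses on something with over 40 N, if the wrist force passes 120 N, or if a joint passes its speed limit or range.

ROBOT

A 6-joint arm with a two-finger parallel gripper is mounted at the origin on the work surface. World frame = base frame: x ahead of the robot, y to its left, z up, the work surface at z = 0. Lengths are in m, angles in rad, forces in N, time in s.
With the tool pointing down it reaches from about 0.35 to 0.85 m from the base axis. Payload 8.1 kg.
Tool frame: the origin (TCP) lies on the centre line of the jaws, within the pads' length; the fingertips stand robot.tip_extent ahead of it and the grasp point (between the pads) lies 11 mm behind it (robot.tip_extent is the distance from the TCP to the fingertips, in m); y points along the fingers, z is the direction in which the jaws open and shut, and the axes are right-handed (so a half turn about y gives the same grasp; the last joint's range is limited). The gripper opens to 93 mm and grips with 3 to 60 N. Pads are 15 mm wide; open, the fingers measure 128 mm over their backs; the gripper's body (75 mm by 188 mm) begins 65 mm behind the grasp point.
Start: joints at [1.173, 0.13, 1.488, -0, 1.523, -0.085], TCP at [0.185, 0.571, 0.227] pointing down, gripper open.
Joint ranges: [-2.96, 2.96], [-0.89, 2.26], [0.02, 2.5], [-1.34, 4.48], [0, 2.73], [-2.66, 2.66]. Speed limits (rad/s): [2.39, 2.39, 2.79, 3.14, 3.14, 3.14].

INTERFACE

Orientations are given as a rotation vector (axis times angle).
In Python, from plant import monitor, optics, robot gives the robot as it stands.
- The arm moves only by the shell command python3 -m inch 'ROWS' [OPENING] [FORCE]. ROWS is JSON, a list that holds one entry, the list of rows, each a list of 6 numbers: the shift along the tool's x, y, z in mm, then the turn, a rotation vector about the tool's x, y, z in rad. A call has 1 to 8 rows; each row shifts and turns the commanded pose from where the row before left it, along the tool's axes as they then stand; what a row does not reach is not made up. A row lasts 1/8 s, in which the tool goes at most 62.5 mm and 10.7 degrees, less where a joint would pass 70% of its speed; a pose out of reach is approached as far as the arm can. A call is refused whole if a number of a shift passes 62.5 or a number of a turn 0.188, either way. A call with a gripper value outside its range is refused whole. OPENING is the finger opening in mm, from 0 to 93, set as the call begins (- or left out, the last holds). The fingers move at their own pace and stop on an object; FORCE is the grip in N (left out, the last holds). Time passes only in rows, so rows that do not move let the fingers close. It gives the time, the measured TCP pose, the force and the opening at its end, in the units of the state.
- monitor.read_state(): the state, without advancing time (a new reading comes with each control period).
- optics.read_camera(name): name is "side" or "top"; returns a dict with "image" (400x640x3 uint8, blue, green, red), "fx", "fy", "cx", "cy" (pixels), "rvec" (rotation vector, rad) and "tvec" (3), from world to camera coordinates, as OpenCV has them. Camera axes: x right, y down, z forward; pixel columns grow to the right and rows downward; lengths in m; the calibration is good to about 2 mm. A picture is of the moment at which its call begins. There is no depth.
- robot.close_job(): hands the job in, once; it reports no verdict.
The state is a dict: "t": time; "q": joint angles; "dq": joint speeds; "joint_torque": joint torques, N m; "tool_pos": TCP position; "orientation": TCP orientation; "force": force on the tool from outside, world axes, zero at the start; "wrist_torque": the same for the moment, N m; "opening": finger opening in m.
Only numpy, scipy, OpenCV 4.12 (cv2) and the standard library are available. Lean on these libraries where they do the work, as an engineer would, in place of code of your own. Each camera call takes 0.05 s, during which the arm holds its last target.

## Working session

There is one attempt and no reset: what is moved stays moved. The work goes in short steps, Python scripts to look and compute and a shell command to move; the robot and the scene stay as the last step left them, time stands still between calls to the robot, and variables do not carry over. Pictures are saved under pics/ and viewed, and the job is handed in when it is done.

```bash
ls; mkdir -p pics; python3 - <<'E'
from plant import monitor, optics, robot
import cv2
print(monitor.read_state(), robot.tip_extent)
for n in("side","top"):
    c=optics.read_camera(n); cv2.imwrite(f"pics/{n}0.png",c["image"]); print({k:v for k,v in c.items() if k!="image"})
E
```

```text
pics
{'t': 0.0, 'q': array([ 1.17261946e+00,  1.31146434e-01,  1.48926328e+00,  1.82153951e-05,
        1.52299414e+00, -8.53989808e-02]), 'dq': array([ 0.00084839,  0.00033945,  0.00138784, -0.00136931, -0.00065184,
        0.00178875]), 'joint_torque': array([-1.63542576e-03, -5.59873080e+01, -4.91739357e+01,  7.64807174e-02,
        3.60777404e-02, -1.91782460e-04]), 'tool_pos': array([0.18438085, 0.57039309, 0.22560502]), 'orientation': array([-1.5585786 ,  0.24588967, -0.24517816]), 'force': array([ 0.33897383, -0.46789159,  0.14183359]), 'wrist_torque': array([-0.02145691,  0.03686407, -0.01487582]), 'opening': 0.0926271104460554} 0.008
{'fx': 439.5958609148045, 'fy': 439.5958609148045, 'cx': 319.24683062694237, 'cy': 206.0823994434415, 'rvec': array([ 2.29285548, -0.96203055,  0.33491437]), 'tvec': array([-0.34747804,  0.37186128,  1.07164223])}
{'fx': 484.53451995512955, 'fy': 484.53451995512955, 'cx': 314.54089597649033, 'cy': 194.2724323911214, 'rvec': array([ 2.14192919, -2.18654052,  0.1377576 ]), 'tvec': array([0.01003766, 0.50523403, 1.82998624])}
```

View pics/side0.png

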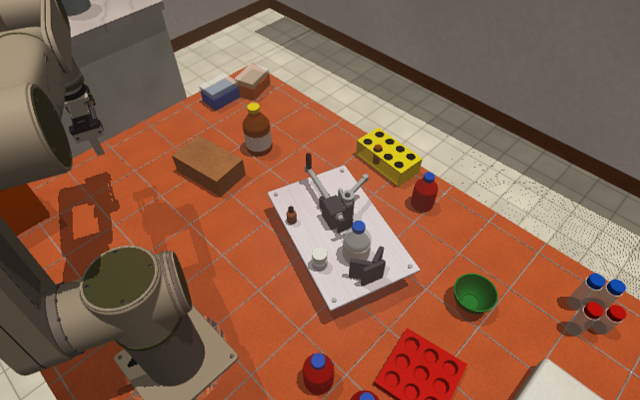

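View pics/top0.png

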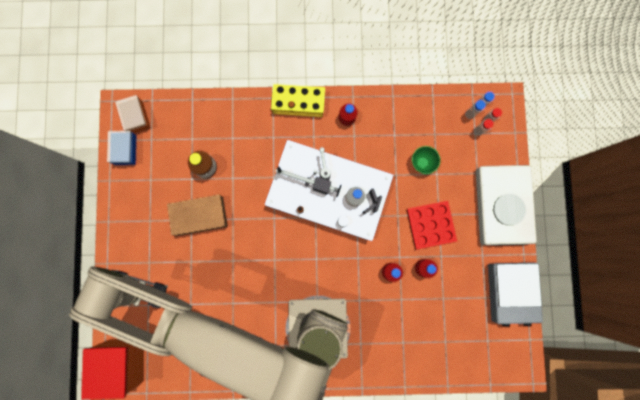

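```bash
cat > h.py <<'E'
import numpy as np, cv2
from scipy.spatial.transform import Rotation as R
from plant import monitor, optics, robot
def cam(n):
    c=optics.read_camera(n); c["R"]=R.from_rotvec(c["rvec"]).as_matrix(); c["K"]=np.array([[c["fx"],0,c["cx"]],[0,c["fy"],c["cy"]],[0,0,1]]); return c
def ray(c,p):
    d=c["R"].T@np.array([(p[0]-c["cx"])/c["fx"],(p[1]-c["cy"])/c["fy"],1.]); o=-c["R"].T@c["tvec"]; return o,d
def onz(c,p,z):
    o,d=ray(c,p); return o+d*(z-o[2])/d[2]
def proj(c,P):
    return cv2.projectPoints(np.atleast_2d(np.array(P,float)),c["rvec"],c["tvec"],c["K"],None)[0].reshape(-1,2)
def crop(c,x,y,w,h,s,name):
    cv2.imwrite(f"pics/{name}.png",cv2.resize(c["image"][y:y+h,x:x+w],None,fx=s,fy=s,interpolation=cv2.INTER_CUBIC))
def tri(c1,p1,c2,p2):
    o1,d1=ray(c1,p1);o2,d2=ray(c2,p2)
    t=np.linalg.lstsq(np.c_[d1,-d2],o2-o1,rcond=None)[0]
    return (o1+d1*t[0]+o2+d2*t[1])/2, np.linalg.norm(o1+d1*t[0]-o2-d2*t[1])
E
python3 - <<'E'
from h import *
t=cam("top"); s=cam("side")
crop(t,255,130,150,115,5,"t1"); crop(s,260,140,170,180,3,"s1")
im=t["image"].astype(int); m=((im.min(2)>150)).astype(np.uint8)
m[:, :262]=0;m[:,396:]=0;m[:135]=0;m[245:]=0
m=cv2.morphologyEx(m,cv2.MORPH_CLOSE,np.ones((9,9)))
cs=max(cv2.findContours(m,0,2)[0],key=cv2.contourArea)
b=cv2.boxPoints(cv2.minAreaRect(cs)); print(b)
W=np.array([onz(t,p,.085) for p in b]); print(W, np.linalg.norm(W-np.roll(W,1,0),axis=1), W.mean(0))
E
```

```text
[[263.77576 204.57799]
 [286.91144 135.85136]
 [394.82147 172.1775 ]
 [371.6858  240.90413]]
[[ 0.46407061  0.18938054  0.085     ]
 [ 0.72304777  0.0998244   0.085     ]
 [ 0.57612047 -0.30252281  0.085     ]
 [ 0.32151469 -0.20674102  0.085     ]] [0.42099227 0.27402458 0.42833505 0.2720262 ] [ 0.52118839 -0.05501472  0.085     ]
```

View pics/t1.png

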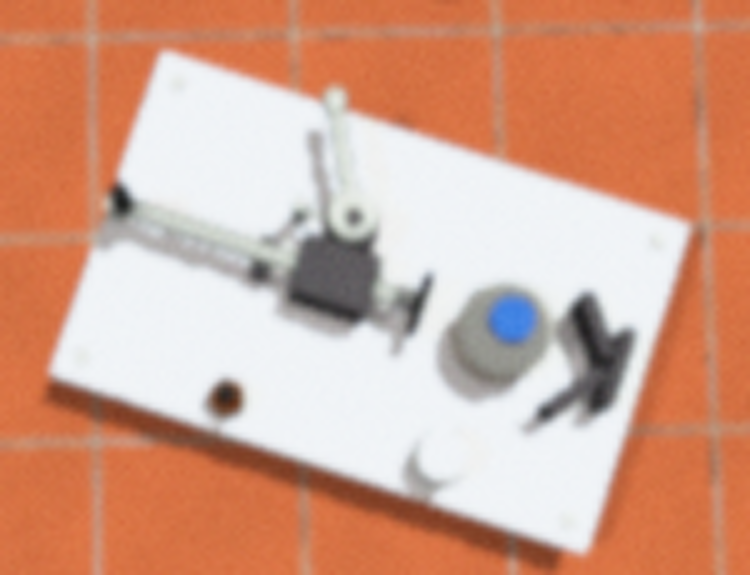

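View pics/s1.png

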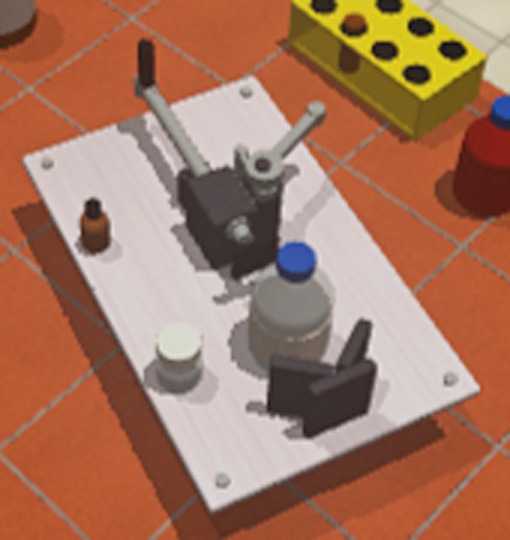

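```bash
cat >> h.py <<'E'
def sh(T,p): # shaker->world ; T=(x,y,yaw)
    c,s=np.cos(T[2]),np.sin(T[2]); p=np.atleast_2d(np.array(p,float)); return np.c_[T[0]+c*p[:,0]-s*p[:,1],T[1]+s*p[:,0]+c*p[:,1],p[:,2]]
def ish(T,P):
    c,s=np.cos(T[2]),np.sin(T[2]); P=np.atleast_2d(np.array(P,float)); d=P[:,:2]-np.array(T[:2]); return np.c_[c*d[:,0]+s*d[:,1],-s*d[:,0]+c*d[:,1],P[:,2]]
E
python3 - <<'E'
from h import *
from scipy.optimize import least_squares
t=cam("top"); s=cam("side")
C=[[-.21,.13,.085],[.21,.13,.085],[.21,-.13,.085],[-.21,-.13,.085]]
pt=np.array([[287.4,140],[393.4,174.4],[372,240.4],[265,205.6]]); ps=np.array([[345,165.7],[419.3,269.3],[330,310],[268.3,192.7]])
for use in ("t","s","ts"):
    def f(T):
        P=sh(T,C); r=[]
        if "t" in use: r.append(proj(t,P)-pt)
        if "s" in use: r.append(proj(s,P)-ps)
        return np.concatenate(r).ravel()
    r=least_squares(f,[.52,-.055,-1.9]); print(use,r.x,np.round(r.fun,1))
T=r.x
print("corner xyz tri",[np.round(np.r_[tri(t,a,s,b)],4) for a,b in zip(pt,ps)] if 0 else "")
for a,b in zip(pt,ps): print(np.round(tri(t,a,s,b)[0],4))
# lever end, pin, grip
q=lambda x,y:(255+x/5,130+y/5); qs=lambda x,y:(260+x/3,140+y/3)
for n,a,b in (("leverend",q(336,98),qs(316,112)),("pin",q(352,217),qs(263,165)),("griptop",q(118,190),qs(147,45)),("cap",q(512,317),qs(297,250))):
    X,e=tri(t,a,s,b); print(n,np.round(X,4),round(e,4),np.round(ish(T,X),4))
for n,a,z in (("leverend",q(336,98),.172),("griptop",q(123,190),.199),("bottlecap",q(512,317),.215),("pad",q(420,305),.14)): print("top",n,np.round(ish(T,onz(t,a,z)),4))
for n,a,z in (("leverend",qs(316,112),.172),("griptop",qs(147,44),.199),("bottlecap",qs(297,250),.215)): print("side",n,np.round(ish(T,onz(s,a,z)),4))
E
```

```text
t [ 0.51459927 -0.05540422 -1.90952661] [-0.3  0.  -0.   0.1  0.6  0.3 -0.3 -0.4]
s [ 0.51653251 -0.05350199 -1.92097819] [ 0.1 -1.2  1.4  0.7 -0.3  0.4 -1.4 -0.9]
ts [ 0.51561268 -0.05426025 -1.91651231] [-0.3 -0.5 -0.2  0.3 -0.   0.3 -0.7 -1.1 -0.3 -0.9  1.6  0.8  0.1  0.9
 -1.7 -0.4]
corner xyz tri 
[0.7081 0.0979 0.0824]
[ 0.5654 -0.2942  0.0891]
[ 0.3229 -0.2073  0.0881]
[0.4628 0.1828 0.0873]
leverend [ 0.6489 -0.0295  0.1705] 0.0011 [[-0.0685  0.117   0.1705]]
pin [ 0.5627 -0.0397  0.1753] 0.0017 [[-0.0297  0.0393  0.1753]]
griptop [0.5813 0.125  0.1982] 0.0015 [[-0.1909  0.0011  0.1982]]
cap [ 0.4827 -0.1462  0.2248] 0.0013 [[9.770e-02 2.000e-04 2.248e-01]]
top leverend [[-0.0682  0.1173  0.172 ]]
top griptop [[-0.1877  0.0013  0.199 ]]
top bottlecap [[0.0979 0.001  0.215 ]]
top pad [[ 0.0362 -0.0011  0.14  ]]
side leverend [[-0.0675  0.1157  0.172 ]]
side griptop [[-0.1912  0.0021  0.199 ]]
side bottlecap [[0.0916 0.0049 0.215 ]]
```

```bash
cat >> h.py <<'E'
T=np.array([.5156,-.0543,-1.914])
def plan(tgt_sh, jaw_sh):
    "tool-frame shift (mm) and yaw turn about tool y to reach TCP at shaker coords, jaw axis at shaker angle (mod pi)"
    st=monitor.read_state(); Rm=R.from_rotvec(st["orientation"]).as_matrix()
    P=sh(T,tgt_sh)[0]; d=Rm.T@(P-st["tool_pos"])
    z=Rm[:,2]; a=np.arctan2(z[1],z[0])-T[2]; e=(jaw_sh-a+np.pi/2)%np.pi-np.pi/2
    print("t",round(st["t"],2),"sh pos",np.round(ish(T,st["tool_pos"])[0]*1e3,1),"jaw",round(a%np.pi,3),"ydown",np.round(Rm[:,1],3),"F_sh",np.round(ish([0,0,T[2]],st["force"])[0],1),"q1,q6",np.round(st["q"][[0,5]],2))
    print("shift mm",np.round(d*1e3,1),"turn about tool y",round(-e,3)," (+-pi)")
E
python3 - <<'E'
from h import *
st=monitor.read_state(); print(np.round(R.from_rotvec(st["orientation"]).as_matrix(),3))
plan([-.245,0,.24],np.pi/2)
E
```

```text
[[ 0.951 -0.     0.308]
 [-0.308 -0.001  0.951]
 [-0.    -1.    -0.001]]
t 0.3 sh pos [-477.2 -522.1  226.3] jaw 0.03 ydown [-0.    -0.001 -1.   ] F_sh [-0.3  0.7 -0.4] q1,q6 [ 1.17 -0.09]
shift mm [ 514.8  -13.6 -247.9] turn about tool y -1.54  (+-pi)
```

```bash
python3 -m inch '[[[50,-4,-25,0,0,0],[50,-4,-25,0,0,0],[50,-4,-25,0,0,0],[50,0,-25,0,0,0],[50,0,-25,0,0,0],[50,0,-25,0,0,0],[50,0,-25,0,0,0],[50,0,-25,0,0,0]]]' 0 60
python3 -m inch '[[[0,0,0,0,0.16,0],[0,0,0,0,0.16,0],[0,0,0,0,0.16,0],[0,0,0,0,0.16,0],[0,0,0,0,0.16,0],[0,0,0,0,0.16,0],[0,0,0,0,0.16,0],[0,0,0,0,0.16,0]]]'
python3 -m inch '[[[0,0,0,0,0.16,0],[0,0,0,0,0.16,0],[0,0,0,0,0,0]]]'
python3 -c "
from h import *
plan([-.245,0,.24],np.pi/2)"
```

```text
t: 1.3
tool_pos: [0.5048, 0.2561, 0.2388]
orientation: [-1.556, 0.245, -0.246]
force: [0.1, 0.0, 0.9]
opening: 0.0174
t: 2.3
tool_pos: [0.5036, 0.2575, 0.2386]
orientation: [-1.196, 1.229, -1.229]
force: [-0.6, -0.1, -0.2]
opening: 0.0004
t: 2.68
tool_pos: [0.5036, 0.2575, 0.2386]
orientation: [-1.028, 1.456, -1.456]
force: [-0.2, 0.4, 0.2]
opening: 0.0008
t 2.67 sh pos [-289.6 -116.2  238.6] jaw 1.573 ydown [-0. -0. -1.] F_sh [-0.3 -0.3  0.2] q1,q6 [0.38 0.72]
shift mm [ 44.8  -1.4 116.1] turn about tool y 0.002  (+-pi)
```

```bash
python3 -m inch '[[[22,0,58,0,0,0],[22,0,58,0,0,0],[0,20,0,0,0,0],[0,40,0,0,0,0],[0,0,0,0,0,0]]]'
python3 - <<'E'
from h import *
plan([-.212,0,.178],np.pi/2)
t=cam("top"); s=cam("side"); crop(t,235,120,150,115,5,"t2"); crop(s,240,100,170,180,3,"s2")
E
```

```text
t: 3.3
tool_pos: [0.595, 0.1769, 0.174]
orientation: [-1.037, 1.459, -1.453]
force: [-0.3, 0.1, -0.1]
opening: 0.0006
t 3.3 sh pos [-244.4   -3.1  174. ] jaw 1.575 ydown [-0.008 -0.001 -1.   ] F_sh [-0.  -0.3 -0.1] q1,q6 [0.21 0.55]
shift mm [32.5 -3.9  2.9] turn about tool y 0.004  (+-pi)
```

View pics/s2.png

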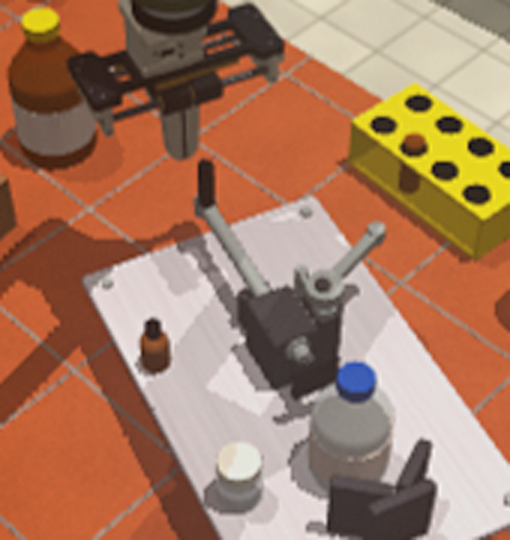

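View pics/t2.png

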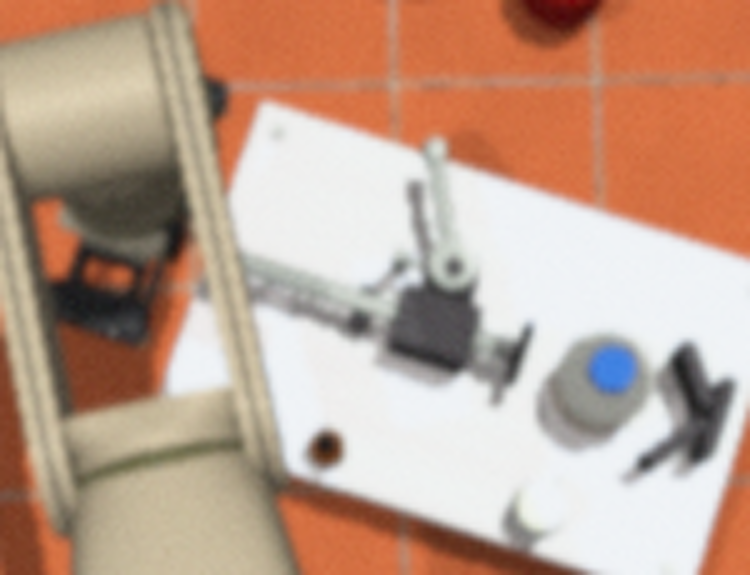

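```bash
cat > st.py <<'E'
from h import *
st=monitor.read_state(); print("t %.2f"%st["t"],"sh",np.round(ish(T,st["tool_pos"])[0]*1e3,1),"F_sh",np.round(ish([0,0,T[2]],st["force"])[0],1))
E
python3 -m inch '[[[10,-1,1,0,0,0],[10,-2,1,0,0,0],[10,-1,1,0,0,0],[0,0,0,0,0,0]]]' >/dev/null; python3 st.py
python3 -m inch '[[[4,0,0,0,0,0],[0,0,0,0,0,0]]]' >/dev/null; python3 st.py
python3 -m inch '[[[4,0,0,0,0,0],[0,0,0,0,0,0]]]' >/dev/null; python3 st.py
python3 -m inch '[[[4,0,0,0,0,0],[0,0,0,0,0,0]]]' >/dev/null; python3 st.py
python3 -m inch '[[[4,0,0,0,0,0],[0,0,0,0,0,0]]]' >/dev/null; python3 st.py
```

```text
t 3.90 sh [-214.9    3.4  183.3] F_sh [ 0.7 -0.1  0.5]
t 4.15 sh [-211.6    2.8  182.5] F_sh [0.3 0.1 0.8]
t 4.40 sh [-209.     2.7  182.5] F_sh [-6.   0.2 -1.8]
t 4.65 sh [-205.5    2.7  182.6] F_sh [-7.   1.3 -2.6]
t 4.90 sh [-201.6    2.7  182.6] F_sh [-8.1  1.  -2.5]
```

```bash

python3 -m inch '[[[3,0,0,0,0,0],[3,0.5,0,0,0,0],[3,0.5,0,0,0,0],[3,0.5,0,0,0,0]]]' >/dev/null; python3 st.py
python3 -m inch '[[[3,0,0,0,0,0],[3,0,0,0,0,0],[3,0,0,0,0,0],[3,0,0,0,0,0]]]' >/dev/null; python3 st.py
python3 -m inch '[[[3,0,0,0,0,0],[3,0,0,0,0,0]]]' >/dev/null; python3 st.py
python3 -m inch '[[[3,0,0,0,0,0],[3,0,0,0,0,0]]]' >/dev/null; python3 st.py
python3 - <<'E'
from h import *
t=cam("top"); s=cam("side"); crop(t,235,120,150,115,5,"t3"); crop(s,240,100,170,180,3,"s3")
E
python3 st.py
```

```text
t 5.40 sh [-190.4    2.8  182.4] F_sh [-10.2  -3.1   6. ]
t 5.90 sh [-178.8    2.8  182.5] F_sh [-10.7  -2.3   4. ]
t 6.15 sh [-172.7    2.8  182.5] F_sh [-12.4  -2.5   3.9]
t 6.40 sh [-166.7    2.8  182.4] F_sh [-11.5  -2.4   4.3]
t 6.50 sh [-166.4    2.8  182.5] F_sh [-10.   -3.7   4.6]
```

View pics/t3.png

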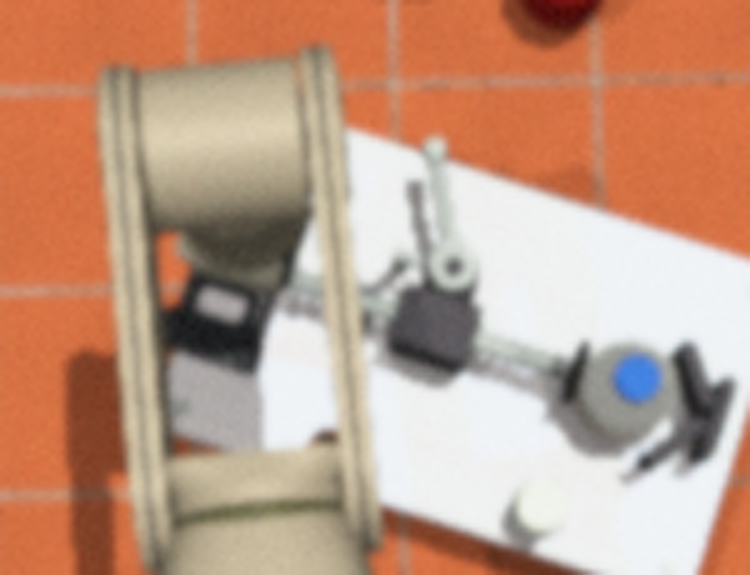

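View pics/s3.png

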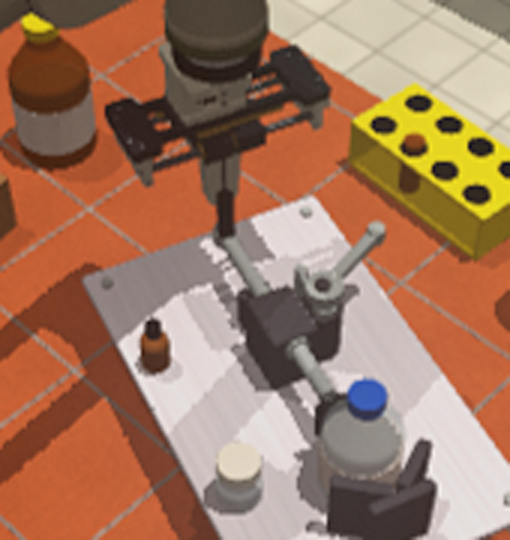

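```bash

for i in 1; do :; done
python3 -m inch '[[[2,0,0,0,0,0],[2,0,0,0,0,0]]]' >/dev/null; python3 st.py
python3 -m inch '[[[1.5,0,0,0,0,0],[1.5,0,0,0,0,0]]]' >/dev/null; python3 st.py
python3 -m inch '[[[1.5,0,0,0,0,0],[1.5,0,0,0,0,0]]]' >/dev/null; python3 st.py
```

```text
t 6.75 sh [-162.7    2.8  182.4] F_sh [-11.6  -3.5   5.1]
t 7.00 sh [-159.7    2.8  182.5] F_sh [-11.   -2.9   4.6]
t 7.25 sh [-156.8    2.8  182.4] F_sh [-11.   -3.3   4.1]
```

```bash

python3 -m inch '[[[1,0,0,0,0,0],[1,0,0,0,0,0]]]' >/dev/null; python3 st.py
python3 -m inch '[[[1,0,0,0,0,0],[1,0,0,0,0,0]]]' >/dev/null; python3 st.py
```

```text
t 7.50 sh [-154.9    2.8  182.5] F_sh [-12.8  -3.5   3.8]
t 7.75 sh [-153.4    2.7  182.5] F_sh [-14.9  -2.5   3.8]
```

```bash

python3 -m inch '[[[1,0,0,0,0,0],[1,0,0,0,0,0]]]' >/dev/null; python3 st.py
```

```text
t 8.00 sh [-151.9    2.7  182.5] F_sh [-16.7  -2.5   3.2]
```

```bash

python3 -m inch '[[[1,0,0,0,0,0],[1,0,0,0,0,0]]]' >/dev/null; python3 st.py
```

```text
t 8.25 sh [-150.3    2.7  182.5] F_sh [-19.9  -3.    2.2]
```

```bash

python3 -m inch '[[[-4,0,0,0,0,0],[-4,0,0,0,0,0],[0,-20,0,0,0,0],[0,-25,0,0,0,0],[30,0,0,0,0,0],[30,0,0,0,0,0],[0,0,0,0,0,0]]]' >/dev/null; python3 st.py
python3 - <<'E'
from h import *
t=cam("top"); s=cam("side"); crop(t,235,120,150,115,5,"t4"); crop(s,240,100,170,180,3,"s4")
E
```

```text
t 9.12 sh [-92.    3.7 227.7] F_sh [ 0.1  0.5 -1.3]
```

View pics/s4.png

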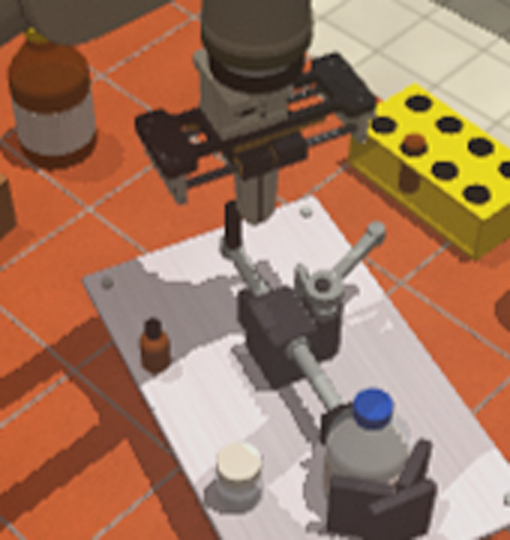

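View pics/t4.png

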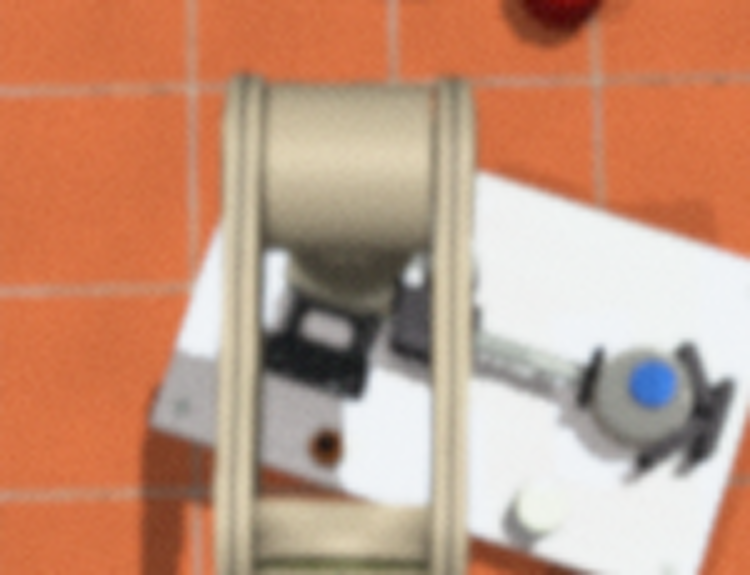

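```bash

python3 -m inch '[[[0,25,0,0,0,0],[0,20,0,0,0,0],[-6,0,0,0,0,0],[-6,0,0,0,0,0],[0,0,0,0,0,0]]]' >/dev/null; python3 st.py
python3 -m inch '[[[-2,0,0,0,0,0],[-2,0,0,0,0,0]]]' >/dev/null; python3 st.py
python3 -m inch '[[[-1,0,0,0,0,0],[-1,0,0,0,0,0]]]' >/dev/null; python3 st.py
```

```text
t 9.85 sh [-106.7    3.5  182.2] F_sh [ 0.1  0.5 -0.6]
t 10.10 sh [-109.9    3.3  181.6] F_sh [0.8 0.9 0.1]
t 10.35 sh [-111.7    3.   181.2] F_sh [-0.1  0.1  0.2]
```

```bash

python3 -m inch '[[[-1,0,0,0,0,0],[-1,0,0,0,0,0]]]' >/dev/null; python3 st.py
```

```text
t 10.60 sh [-113.8    3.1  181.1] F_sh [0.5 1.  1.7]
```

```bash

python3 -m inch '[[[-1,0,0,0,0,0],[-1,0,0,0,0,0]]]' >/dev/null; python3 st.py
```

```text
t 10.85 sh [-115.8    3.   181.1] F_sh [ 0.3  1.1 -0.1]
```

```bash

python3 -m inch '[[[-1,0,0,0,0,0]]]' >/dev/null; python3 st.py
```

```text
t 10.97 sh [-116.7    3.   181.1] F_sh [2.1 0.8 0.9]
```

```bash

python3 -m inch '[[[-1,0,0,0,0,0]]]' >/dev/null; python3 st.py
```

```text
t 11.10 sh [-117.5    3.1  181.1] F_sh [1.5 0.7 1. ]
```

```bash

python3 -m inch '[[[-1,0,0,0,0,0]]]' >/dev/null; python3 st.py
```

```text
t 11.22 sh [-118.4    3.   181.1] F_sh [ 3.1 -1.1  1. ]
```

```bash

python3 -m inch '[[[-0.5,0,0,0,0,0]]]' >/dev/null; python3 st.py
python3 -m inch '[[[4,0,0,0,0,0],[4,0,0,0,0,0],[0,-25,0,0,0,0],[0,-35,0,0,0,0],[0,0,0,0,0,0]]]' >/dev/null; python3 st.py
python3 - <<'E'
from h import *
s=cam("side"); crop(s,240,100,170,180,3,"s5")
plan([-.13,.125,.24],2.5)
E
```

```text
t 11.35 sh [-118.9    3.   181.1] F_sh [ 3.5 -0.8  1. ]
t 11.97 sh [-111.8    4.8  244.9] F_sh [0.6 0.5 0.4]
t 12.03 sh pos [-111.5    4.   242.7] jaw 1.572 ydown [ 0.003  0.    -1.   ] F_sh [ 0.6 -0.4  0.7] q1,q6 [-0.    0.34]
shift mm [-18.3   3.1 121.1] turn about tool y -0.928  (+-pi)
```

View pics/s5.png

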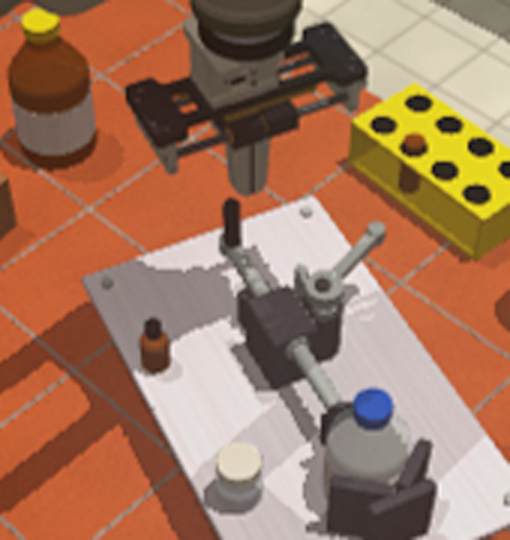

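```bash

python3 -m inch '[[[0,0,0,0,-0.15,0],[0,0,0,0,-0.15,0],[0,0,0,0,-0.16,0],[0,0,0,0,0,0]]]' >/dev/null
python3 -c "
from h import *
plan([-.095,.092,.16],2.03)"
```

```text
t 12.53 sh pos [-111.     2.4  239.6] jaw 2.031 ydown [-0.002  0.    -1.   ] F_sh [-0.1 -0.   0.4] q1,q6 [-0.   -0.12]
shift mm [54.2 79.5 73.3] turn about tool y 0.001  (+-pi)
```

```bash

python3 -m inch '[[[27,0,36,0,0,0],[27,0,37,0,0,0],[0,25,0,0,0,0],[0,25,0,0,0,0],[0,0,0,0,0,0]]]' >/dev/null
python3 - <<'E'
from h import *
plan([-.095,.092,.16],2.03)
s=cam("side"); crop(s,270,100,120,120,5,"s6")
E
```

```text
t 13.15 sh pos [-94.7  90.5 187.4] jaw 2.029 ydown [-0.006  0.001 -1.   ] F_sh [0.9 0.4 0.2] q1,q6 [-0.07 -0.19]
shift mm [ 0.5 27.4  1.6] turn about tool y -0.001  (+-pi)
```

View pics/s6.png

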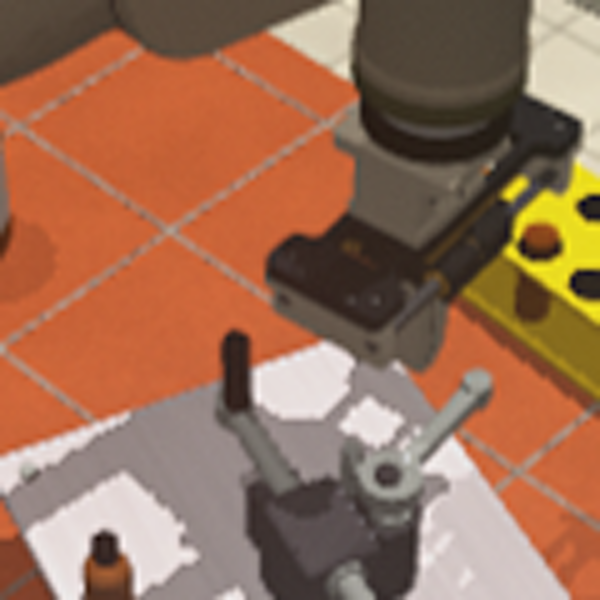

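```bash

python3 -m inch '[[[0,14,0,0,0,0],[0,13,0,0,0,0],[6,0,0,0,0,0],[6,0,0,0,0,0],[0,0,0,0,0,0]]]' >/dev/null
python3 st.py
python3 -m inch '[[[3,0,0,0,0,0],[2,0,0,0,0,0],[0,0,0,0,0,0]]]' >/dev/null
python3 -c "
from h import *
plan([-.0764,.1005,.16],2.03)"
```

```text
t 13.82 sh [-84.   98.5 164.8] F_sh [-0.   1.   0.1]
t 14.2 sh pos [-80.1 100.1 164.3] jaw 2.032 ydown [ 0. -0. -1.] F_sh [-0.2 -0.7  1.3] q1,q6 [-0.1  -0.22]
shift mm [ 3.5  4.3 -1.3] turn about tool y 0.002  (+-pi)
```

```bash

python3 -m inch '[[[1.5,4,-1,0,0,0],[2,0,0,0,0,0],[11.4,0,1.4,0,0.15,0],[11.4,0,1.4,0,0.15,0],[0,0,0,0,0,0]]]' >/dev/null
cat > lv.py <<'E'
from h import *
st=monitor.read_state(); p=ish(T,st["tool_pos"])[0]*1e3; Rm=R.from_rotvec(st["orientation"]).as_matrix()
a=np.arctan2(Rm[1,2],Rm[0,2])-T[2]; u=np.array([np.cos(a),np.sin(a)]); x=np.array([np.sin(a),-np.cos(a)])
d=p[:2]-[-30,40]; print("t %.2f"%st["t"],"p",np.round(p,1),"jaw",round(a,3),"rel x,z",np.round([d@x,d@u],1),"lever if touching %.2f"%(2.1-(np.arctan2(d[1],d[0])-np.arcsin(15/np.hypot(*d)))),"F tool",np.round(Rm.T@st["force"],1),"q",np.round(st["q"],2))
E
python3 lv.py
```

```text
t 14.82 p [-56.3 111.4 159.6] jaw 1.732 rel x,z [-14.5  74.7] lever if touching 0.37 F tool [-3.7  0.2 -1.2] q [-0.14  0.28  1.44  0.    1.42  0.04]
```

```bash

python3 -m inch '[[[11.4,0,1.4,0,0.15,0],[11.4,0,1.4,0,0.15,0],[11.4,0,1.4,0,0.15,0],[0,0,0,0,0,0]]]' >/dev/null; python3 lv.py
python3 -m inch '[[[11.4,0,1.4,0,0.15,0],[11.4,0,1.4,0,0.15,0],[0,0,0,0,0,0]]]' >/dev/null; python3 lv.py
```

```text
t 15.32 p [-23.6 115.8 159.7] jaw 1.284 rel x,z [-15.3  74.5] lever if touching 0.81 F tool [-5.6  1.1 -2.7] q [-0.19  0.27  1.46  0.    1.42  0.44]
t 15.70 p [ -1.8 110.8 160. ] jaw 0.984 rel x,z [-15.7  74.6] lever if touching 1.11 F tool [-6.   2.5 -2.2] q [-0.23  0.24  1.49  0.    1.41  0.7 ]
```

```bash

python3 -m inch '[[[11.4,-1.5,1.4,0,0.15,0],[11.4,-1.5,1.4,0,0.15,0],[0,0,0,0,0,0]]]' >/dev/null; python3 lv.py
python3 -m inch '[[[11.4,0,1.4,0,0.15,0],[0,0,0,0,0,0]]]' >/dev/null; python3 lv.py
python3 - <<'E'
from h import *
s=cam("side"); crop(s,270,100,160,160,5,"s7")
E
```

```text
t 16.07 p [ 18.5  99.2 163. ] jaw 0.684 rel x,z [-15.3  75. ] lever if touching 1.41 F tool [-3.6  2.2 -1.3] q [-0.26  0.2   1.53  0.    1.41  0.97]
t 16.32 p [ 27.3  91.2 163.3] jaw 0.534 rel x,z [-14.9  75.4] lever if touching 1.57 F tool [-1.   0.3 -1. ] q [-0.27  0.17  1.56 -0.    1.41  1.11]
```

```bash
python3 -c "
import cv2; a=cv2.imread('pics/s7.png'); cv2.imwrite('pics/s7b.png',cv2.resize(a,(600,600)))"
```

```text
(no output)
```

View pics/s7b.png

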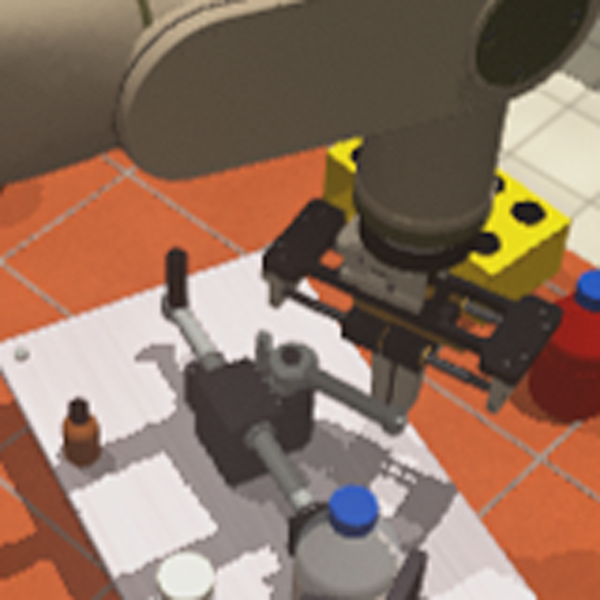

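```bash

python3 -m inch '[[[6,0,0,0,0,0],[6,0,0,0,0,0],[0,0,0,0,0,0]]]' >/dev/null; python3 lv.py
python3 -m inch '[[[6,0,-1,0,0,0],[6,0,-1,0,0,0],[0,0,0,0,0,0]]]' >/dev/null; python3 lv.py
python3 - <<'E'
from h import *
s=cam("side"); crop(s,270,120,150,150,4,"s8")
E
```

```text
t 16.75 p [ 33.4  81.1 163.5] jaw 0.535 rel x,z [-3.1 75.4] lever if touching 1.72 F tool [-2.   0.1 -0.8] q [-0.28  0.14  1.59  0.    1.41  1.1 ]
t 17.12 p [ 38.2  69.  163.2] jaw 0.533 rel x,z [ 9.7 73.5] lever if touching 1.90 F tool [-1.4 -0.7  0.7] q [-0.29  0.11  1.62 -0.    1.41  1.1 ]
```

View pics/s8.png

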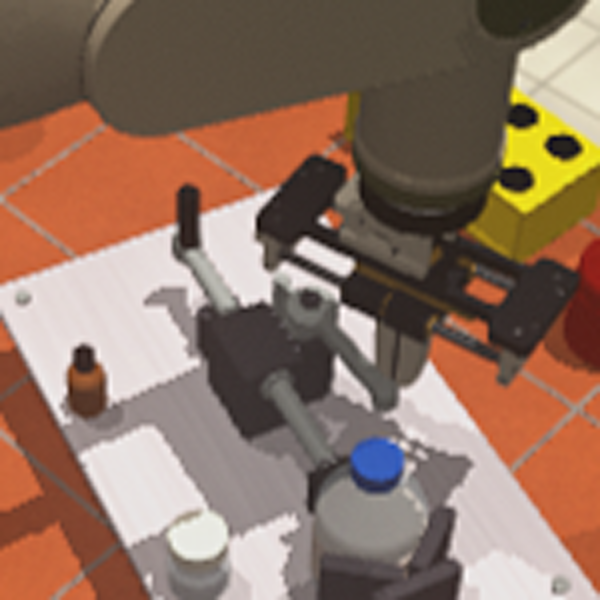

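```bash

python3 -m inch '[[[5,0,-2,0,0,0],[0,0,0,0,0,0]]]' >/dev/null; python3 lv.py
python3 -m inch '[[[5,0,-2,0,0,0],[0,0,0,0,0,0]]]' >/dev/null; python3 lv.py
python3 - <<'E'
from h import *
s=cam("side"); crop(s,270,120,150,150,4,"s9")
E
```

```text
t 17.43 p [ 38.9  63.6 163. ] jaw 0.532 rel x,z [14.7 71.3] lever if touching 1.98 F tool [0.2 0.4 0.2] q [-0.29  0.1   1.64 -0.    1.4   1.1 ]
t 17.68 p [ 39.4  60.6 163.7] jaw 0.532 rel x,z [17.4 70.3] lever if touching 2.02 F tool [-9.3  4.5  5.1] q [-0.29  0.08  1.65  0.    1.4   1.09]
```

View pics/s9.png

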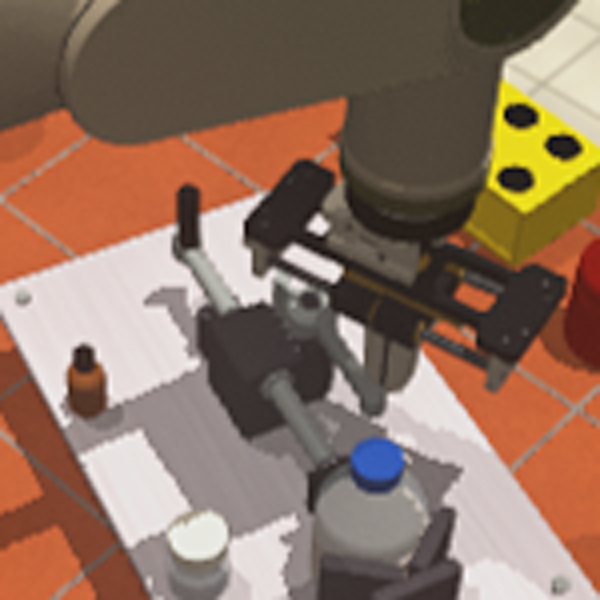

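```bash

python3 -m inch '[[[-10,0,0,0,0,0],[-20,0,0,0,0,0],[-20,0,0,0,0,0],[0,-40,0,0,0,0],[0,-50,0,0,0,0],[-50,0,0,0,0,0],[-50,0,0,0,0,0],[0,0,0,0,0,0]]]' 
python3 - <<'E'
from h import *
t=cam("top"); s=cam("side"); crop(t,235,120,150,115,5,"t10"); crop(s,270,120,150,150,4,"s10")
E
```

```text
t: 18.73
tool_pos: [0.7061, -0.0818, 0.2486]
orientation: [-0.209, 2.126, -2.122]
force: [-0.4, -0.3, -0.6]
opening: 0.0009
```

View pics/s10.png

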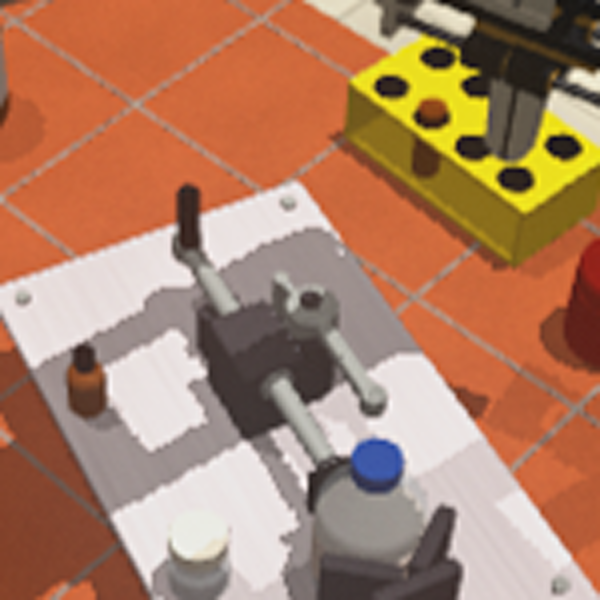

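View pics/t10.png

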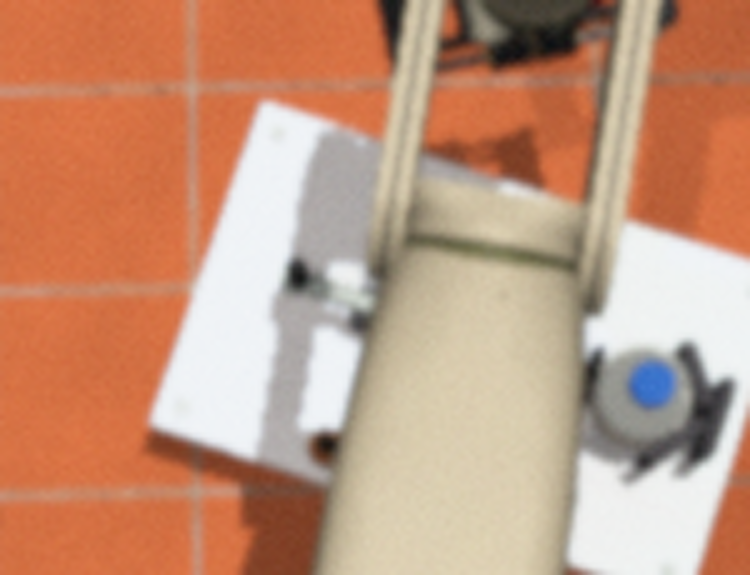

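```bash
python3 - <<'E'
from h import *
s=cam("side"); q=lambda x,y:(270+x/4,120+y/4)
a=ish(T,onz(s,q(372,393),.172))[0]; b=ish(T,onz(s,q(312,299),.172))[0]; print(a,b,2.1-np.arctan2(*(a-b)[[1,0]]))
t=cam("top"); print("cap",ish(T,onz(t,(235+652/5,120+384/5),.215)),"griptop top",ish(T,onz(t,(235+297/5,120+272/5),.199)))
g=lambda P:[np.round(p,1) for p in (proj(s,P)-[270,120])*4]
print("expected side px, lever end at 2.1 and 2.0",g(sh(T,[[.057,.04,.172],[-.03+.087*np.cos(.1),.04+.087*np.sin(.1),.172],[-.03+.087*np.cos(.3),.04+.087*np.sin(.3),.172]])))
E
```

```text
[0.05462147 0.03999833 0.172     ] [-0.03219842  0.04291822  0.172     ] 2.133618886821823
cap [[ 0.12775206 -0.00172546  0.215     ]] griptop top [[-0.13124442 -0.00320914  0.199     ]]
expected side px, lever end at 2.1 and 2.0 [array([373.8, 395.6]), array([385.4, 390.4]), array([405.8, 377.5])]
```

```bash
python3 -c "
from plant import robot,monitor
print(monitor.read_state()['force']); print(robot.close_job())"
```

```text
[ 0.44281417 -0.75703684  0.33992884]
the job is handed in; nothing more can be done
None
```

The bottle is clamped in the back rest, the cam lever is over centre and home, and I handed the job in at about 19 s of the 67 s allowed.

- **Rod:** I pushed it by its grip with closed fingers until the bottle seated. I overshot slightly: the push reached 19.9 N, which is about 9.6 N on the pad, just over the 9.5 N limit for the step but well under 15 N. I then pushed the grip back about 2.5 mm from its front side. The last push force of 3.5 N means about 6.5 N on the pad. I then moved clear of the rod.
- **Lever:** I swept it through its arc. The force faded as it went over centre, and a last push met the end stop at about 9 N.

**Last checks:**
- The lever measures about 2.13 rad in the side view (2.1 is the nominal closed value). Its end lies within 1 pixel of where it should be when home.
- The bottle stands upright in the V rest at shaker x of about 128 mm (the minimum is 118 mm).
- The arm is clear, with the wrist force within its usual noise of about 1 N.
- The jar and vial look undisturbed. I did not check the other bystanders in the last pictures, but the arm felt no unexpected contact.

I could not measure the pad force directly; 6.5 N comes from push force and travel. I did not measure it again after the lever clamped the rod. The camera estimate of rod and bottle positions, good only to a few mm, gives about 3 to 4 mm of pad compression, which agrees roughly.

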